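# Make up two breakfast trays

## Robot

A 7-joint arm with a two-finger parallel gripper is mounted at the origin on the work surface. World frame = base frame: x ahead of the robot, y to its left, z up, the work surface at z = 0. Lengths are in m, angles in rad, forces in N, time in s.
With the tool pointing down it reaches from about 0.425 to 0.925 m from the base axis. Payload 6.8 kg.
Tool frame: the origin (TCP) lies on the front face of the gripper's body, between the roots of the fingers; the fingertips stand 80 mm ahead of it and the grasp point (between the pads) lies 61 mm ahead of it; z points along the fingers, y is the line along which they close (so a half turn about z gives the same grasp; the last joint's range is limited). The gripper opens to 88 mm and grips with 3 to 60 N. Pads are 20 mm wide; open, the fingers measure 115 mm over their backs; the gripper's body (75 mm by 178 mm) begins 61 mm behind the grasp point.
Start: joints at [-1.447, 0.477, 0.022, 1.555, -0.011, 1.109, -0.083], TCP at [0.155, 0.657, 0.303] pointing down, gripper open.
Joint ranges: [-2.96, 2.96], [-0.34, 2.1], [-1.41, 1.46], [0.24, 2.44], [-1.37, 4.51], [0.17, 1.92], [-2.96, 2.96]. Speed limits (rad/s): [2.39, 2.39, 3.14, 3.14, 3.14, 3.14, 3.14].

## Interface

Orientations are given as a unit quaternion [x, y, z, w].
In Python, from plant import ctrl gives the robot as it stands.
- The arm moves only by the tool move_arm, never from a script. Its argument "plan" is a list that holds one entry, the list of rows, each a list of 7 numbers: the opening, from -1 (shut) to 1 (fully open), so that 0 is half open, then the shift along the tool's x, y, z in cm, then the turn, a rotation vector about the tool's x, y, z in degrees. A call has 1 to 8 rows; each row shifts and turns the commanded pose from where the row before left it, along the tool's axes as they then stand; what a row does not reach is not made up. A row lasts 1/12 s, in which the tool goes at most 41.7 mm and 7.16 degrees, less where a joint would pass 70% of its speed; a pose out of reach is approached as far as the arm can. A call is refused whole if a number of a shift passes 4.17 or a number of a turn 7.16, either way. A call with a gripper value outside its range is refused whole. The fingers move at their own pace and stop on an object; the grip force is fixed at half the most. Time passes only in rows, so rows that do not move let the fingers close. It gives the time, the measured TCP pose, the force, the opening and the grip force at its end, in the units of the state.
- ctrl.get_obs(): the state, without advancing time (a new reading comes with each control period).
- ctrl.get_image(name): name is "side" or "top"; returns the picture (420x560x3 uint8, red, green, blue); there is no depth.
- ctrl.camera_params(name): a dict with "K" (3x3 intrinsics, pixels), "camera_from_world" (4x4, takes a point from world to camera coordinates). Camera axes: x right, y down, z forward; pixel columns grow to the right and rows downward; lengths in m; the calibration is good to about 2 mm. A picture is of the moment at which its call begins. camera_params takes no time and is no camera call.
- ctrl.hand_in(): hands the job in; it is judged then, once.
Trained networks look in the newest picture that a camera, given by its name, has taken for a name from the list of things; names that differ only in an ending like _2 or _b are one class to them, and where a whole thing is asked for, a point or a joint stands for the part that bears it (a point fixed in the world has none). Each returns a list of dicts, best first, with "p" (0 to 1); they miss things now and then, are a little off and sometimes report something else, mostly with a low value. They report only what shows in the picture. A call takes as long as a camera call. They do not tell look-alikes from the thing itself.
- ctrl.masks_of(camera, label): "pixels" (420x560 bool, what is visible of it) and "extent" ([left, top, width, height] in pixels, round what is visible of it).
The state is a dict: "time_s": time; "joints": joint angles; "qd": joint speeds; "joint_efforts": joint torques, N m; "position": TCP position; "tcp_rot": TCP orientation; "wrist_force": force on the tool from outside, world axes, zero at the start; "torque": the same for the moment, N m; "grip_width": opening from 0.0 (shut) to 1.0 (fully open); "grasp_force": force on a finger pad.
Only numpy, scipy, OpenCV 4.12 (cv2) and the standard library are available. Lean on these libraries where they do the work, as an engineer would, in place of code of your own. Each camera call takes 0.05 s, during which the arm holds its last target. There are 200 camera calls.

## Task

Make up the two breakfast trays, one thing standing upright and flat in each bay: on the green tray the purple berry jam goes in the bay at the handle end and the egg cup in the other; on the blue tray the yellow-lidded honey goes in the bay at the handle end, the butter dish in the middle and the white salt shaker in the bay farthest from the handle. Leave the green jar, the black pepper and the coffee cup where they stand, and do not tip anything over.

Things in the scene. Friction and masses are not known exactly. Their poses are not given: they have to be found in the camera images.
- green_tray: Dark wooden tray, light-green floor, two bays in a row, 166 x 86 mm, at one side, roughly along world x. Bays 74 x 74 mm inside, floor 4 mm and wall tops 16 mm above the table, walls 6 mm. Fixed. Origin: centre of underside; x along the tray to its handle (low brass loop, 29 mm past that end), z up. Bay centres: x = 0.040 at the handle end, x = -0.040 at the other.
- blue_tray: Dark wooden tray, blue floor, three bays in a row, 246 x 86 mm, at one side, roughly along world x. Bays 74 x 74 mm inside, floor 4 mm and wall tops 16 mm above the table, walls 6 mm. Fixed. Origin: centre of underside; x along the tray to its handle (low brass loop, 29 mm past that end), z up. Bay centres: x = 0.080 at the handle end, 0 middle, -0.080 farthest from it.
- berry_jar: Closed round jar standing upright, 66 mm tall: dark-purple berry jam, body of diameter 54 mm up to 47 mm, then a purple lid of diameter 51 mm from 52 mm up to the top. About 200 g, rigid, lid fixed. Origin: centre of its underside; z up.
- egg_cup: Turquoise egg cup with a brown boiled egg, one rigid piece, 68 mm tall, 130 g: foot diameter 48 mm, waist 24 mm at 12 mm height, cup widening to its rim of 49 mm at 42 mm height; above it the egg, diameter 43 mm at the rim, 33 mm at 59 mm height. Grip it at or just below the rim. Origin: centre of its underside; z up.
- honey_jar: Closed round jar standing upright, 66 mm tall: amber honey, body of diameter 54 mm up to 47 mm, then a yellow lid of diameter 51 mm from 52 mm up to the top. About 200 g, rigid, lid fixed. Origin: centre of its underside; z up.
- butter_dish: Butter dish, one rigid piece, 52 mm tall, 160 g: white base plate 56 (x) x 46 (y) x 8 mm, pale-yellow box-shaped cover 50 (x) x 40 (y) mm from 8 to 42 mm height, steel knob of diameter 14 mm on top. Grip the cover across its 40 mm (along the dish's y). Fits a bay at any yaw. Origin: centre of its underside; z up.
- salt: Closed round white salt shaker, 70 mm tall, standing upright: diameter 44 mm at the foot, 40 mm at 52 mm height, domed white cap with five dots on top (diameter 41 mm at 52 mm height, 39 mm at 64 mm). About 110 g. Origin: centre of its underside; z up. 
- green_jar: Closed round jar standing upright, 66 mm tall: olive-green body of diameter 54 mm up to 47 mm, then a green lid of diameter 51 mm from 52 mm up to the top. About 200 g, rigid, lid fixed. Origin: centre of its underside; z up. Not wanted on a tray; stays where it is.
- pepper: Closed round dark-grey pepper shaker, 70 mm tall, standing upright: diameter 44 mm at the foot, 40 mm at 52 mm height, domed black cap with five dots on top (diameter 41 mm at 52 mm height, 39 mm at 64 mm). About 110 g. Origin: centre of its underside; z up. Not wanted on a tray; stays where it is.
- coffee_cup: Empty white cup, rim diameter 58 mm, 55 mm tall, handle at its +y side. Origin: centre of its underside; z up. Not wanted on a tray; stays where it is.
Things that resemble listed ones, but are neither listed nor needed, are in the scene too. Leave any pink look-alike of the salt alone.

How it is judged:
By the outcome, as a careful person would: the job done as asked, in the order asked, and still so for the second after the job is handed in, with the robot touching nothing.
It also fails if it takes over 128 s, if anything falls off the work surface, if the arm or the gripper's body presses on something with over 40 N, if the wrist force passes 120 N, or if a joint passes its speed limit or range.

## Working session

There is one attempt and no reset: what is moved stays moved. The work goes in short steps, Python scripts to look and compute and a tool call to move; the robot and the scene stay as the last step left them, time stands still between calls to the robot, and variables do not carry over. Pictures are saved under pics/ and viewed, at most 14 in all, crops included, and the job is handed in when it is done.

Besides the shell and the picture viewer there is one more tool, called after "Call:" as name(argument=value, ...), one argument or row to a line, values as JSON. move_arm: Moves the arm, as the interface text tells. Its arguments: {"type":"object","properties":{"plan":{"type":"array","items":{"type":"array","items":{"type":"array","items":{"type":"number"}}}}},"required":["plan"]}

```bash
ls; mkdir -p pics
python3 - <<'E'
from plant import ctrl
import cv2,numpy as np
np.set_printoptions(precision=4,suppress=True)
for n in("top","side"):
    cv2.imwrite(f"pics/{n}0.png",ctrl.get_image(n)[:,:,::-1]); p=ctrl.camera_params(n); print(n,p["K"],p["camera_from_world"])
o=ctrl.get_obs();print(o)
E
```

```text
pics
top [[518.2832   0.     280.687 ]
 [  0.     518.2832 214.5155]
 [  0.       0.       1.    ]] [[ 0.0289 -0.9996  0.0073 -0.0327]
 [-0.9918 -0.0296 -0.1246  0.5884]
 [ 0.1248 -0.0037 -0.9922  0.9809]
 [ 0.      0.      0.      1.    ]]
side [[416.132    0.     275.7098]
 [  0.     416.132  212.6031]
 [  0.       0.       1.    ]] [[-0.6954 -0.7184  0.0206  0.4   ]
 [-0.4237  0.3867 -0.8191  0.2718]
 [ 0.5804 -0.5783 -0.5733  0.5869]
 [ 0.      0.      0.      1.    ]]
{'time_s': 0.1, 'joints': array([-1.4471,  0.4777,  0.0224,  1.5563, -0.0115,  1.1093, -0.0831]), 'qd': array([-0.0011, -0.0026,  0.0015, -0.0045, -0.0006,  0.0013, -0.0002]), 'joint_efforts': array([  0.0046, -58.4095,   1.5403, -27.3315,  -0.0542,   0.0131,
         0.0001]), 'position': array([0.155 , 0.6565, 0.3018]), 'tcp_rot': array([ 0.1156,  0.9933, -0.0008, -0.    ]), 'wrist_force': array([ 0.4636, -0.0416, -0.1505]), 'torque': array([-0.0419, -0.0044,  0.0061]), 'grasp_force': 0.0, 'grip_width': 0.9950915416635339}
```

View pics/top0.png

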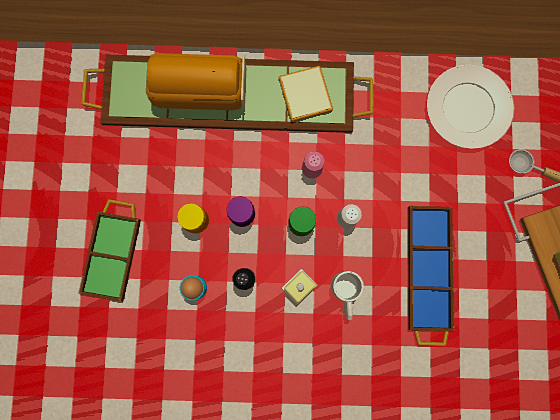

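View pics/side0.png

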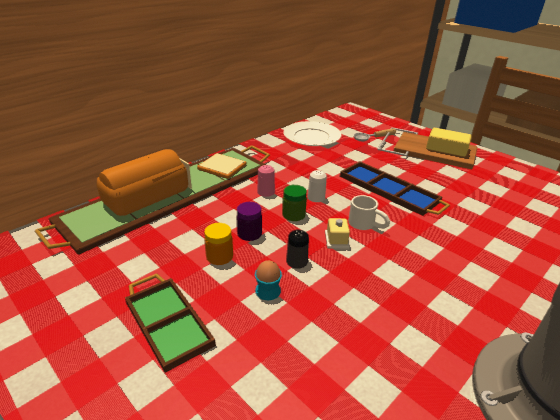

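The top view shows the following:
- Row of jars: yellow lid (192,217), purple (240,211), green (302,221), white shaker (351,214). A pink look-alike stands at (313,163).
- Egg cup (193,288), black pepper (243,279), butter dish (299,287), coffee cup (347,287).
- Green tray (110,255) with its handle up (+x). Blue tray (431,268) with its handle down (-x).
- Look-alikes: a bread tray (light-green floor, handles at both ends, (228,92)) for green_tray, butter on a board (right edge) for the butter dish, and the pink shaker for the salt.

Now I'll fit the poses by silhouette.

```bash
cat > h.py <<'E'
from plant import ctrl
import cv2,numpy as np
from scipy.optimize import minimize
np.set_printoptions(precision=4,suppress=True)
P={n:ctrl.camera_params(n) for n in("top","side")}
def proj(c,X):
    T=P[c]["camera_from_world"];Y=(X@T[:3,:3].T+T[:3,3])@P[c]["K"].T
    return Y[:,:2]/Y[:,2:]
a=np.linspace(0,2*np.pi,40)
def circ(d,z): return np.c_[d/2*np.cos(a),d/2*np.sin(a),0*a+z]/1000
def box(x,y,z): return np.array([[i*x/2,j*y/2,z] for i,j in((1,1),(1,-1),(-1,-1),(-1,1))])/1000
jar=[(54,0),(54,47),(51,52),(51,66)]
shk=[(44,0),(40,52),(39,64),(24,70)]
egg=[(48,0),(24,12),(49,42),(43,42.1),(33,59),(16,67)]
rd=lambda s:[np.r_[circ(*p),circ(*q)] for p,q in zip(s,s[1:])]
M={"berry_jar":rd(jar),"honey_jar":rd(jar),"green_jar":rd(jar),"salt":rd(shk),"pepper":rd(shk),"egg_cup":rd(egg),
"butter_dish":[np.r_[box(56,46,0),box(56,46,8)],np.r_[box(50,40,8),box(50,40,42)],np.r_[circ(14,42),circ(14,52)]],
"coffee_cup":[np.r_[circ(40,0),circ(58,55)]],
"green_tray":[np.r_[box(166,86,0),box(166,86,16)]],"blue_tray":[np.r_[box(246,86,0),box(246,86,16)]]}
def sil(c,parts,q,S=4):
    im=np.zeros((420*S,560*S),np.uint8);cs,sn=np.cos(q[2]),np.sin(q[2])
    R=np.array([[cs,-sn,0],[sn,cs,0],[0,0,1]])
    for p in parts:
        u=proj(c,p@R.T+[q[0],q[1],0])
        cv2.fillConvexPoly(im,cv2.convexHull(np.round(((u+.5)*S-.5)*16).astype(np.int32)),255,shift=4)
    return cv2.resize(im,(560,420),interpolation=cv2.INTER_AREA)/255.
def fit(name,masks,q0,yaw):
    parts=M[name]
    def cost(v):
        q=[v[0],v[1],v[2]*10 if yaw else 0]
        return sum(np.abs(sil(c,parts,q)-m).sum()/m.sum() for c,m in masks.items())
    s=np.array([q0[0],q0[1],q0[2]/10][:3 if yaw else 2]);n=len(s)
    r=minimize(cost,s,method="Nelder-Mead",options=dict(initial_simplex=np.r_[[s],s+.015*np.eye(n)],xatol=1e-4,fatol=1e-4))
    return np.r_[r.x[:2],r.x[2]*10 if yaw else 0],r.fun
def ground(c,uv,z):
    K=P[c]["K"];T=P[c]["camera_from_world"];R=T[:3,:3];C=-R.T@T[:3,3]
    d=R.T@np.linalg.inv(K)@np.r_[uv,1];return C+d*(z-C[2])/d[2]
def getmask(c,name,near,rad=30):
    ds=[d for d in ctrl.masks_of(c,name) if d["p"]>.2]
    for d in ds:
        m=d["pixels"];v,u=np.nonzero(m)
        if len(u) and np.hypot(u.mean()-near[0],v.mean()-near[1])<rad: return m.astype(float)
E
python3 - <<'E'
from h import *
C={"berry_jar":(240,211),"honey_jar":(192,217),"egg_cup":(193,288),"butter_dish":(299,287),"salt":(351,214),"green_jar":(302,221),"pepper":(243,279),"coffee_cup":(347,287),"green_tray":(110,255),"blue_tray":(431,268)}
for n,uv in C.items():
    t="tray" in n; g=ground("top",uv,.016 if t else .05)
    q0=[g[0],g[1],0 if t else .7]
    ms={}
    for c in("top","side"):
        m=getmask(c,n,proj(c,np.array([[g[0],g[1],.03]]))[0])
        if m is not None:
            if t: m=cv2.morphologyEx(m,cv2.MORPH_OPEN,np.ones((9,9)))
            ms[c]=m
    yaw=t or n=="butter_dish"
    for k in (["top"],["top","side"],["side"]):
        if all(c in ms for c in k):
            q,f=fit(n,{c:ms[c] for c in k},q0,yaw);print(n,k,q[:2],"yaw",np.degrees(q[2]).round(1),round(f,3))
        else: print(n,k,"missing")
E
```

```text
berry_jar ['top'] [0.593  0.0638] yaw 0.0 0.064
berry_jar ['top', 'side'] [0.5932 0.0628] yaw 0.0 0.127
berry_jar ['side'] [0.5941 0.0612] yaw 0.0 0.046
honey_jar ['top'] [0.577  0.1563] yaw 0.0 0.146
honey_jar ['top', 'side'] [0.5772 0.1555] yaw 0.0 0.208
honey_jar ['side'] [0.5792 0.154 ] yaw 0.0 0.051
egg_cup ['top'] [0.4421 0.1517] yaw 0.0 0.048
egg_cup ['top', 'side'] [0.4425 0.1507] yaw 0.0 0.163
egg_cup ['side'] [0.4438 0.1488] yaw 0.0 0.076
butter_dish ['top'] [ 0.4496 -0.0547] yaw 27.9 0.353
butter_dish ['top', 'side'] [ 0.4501 -0.0559] yaw 32.1 0.572
butter_dish ['side'] [ 0.4508 -0.0566] yaw 33.1 0.214
salt ['top'] [ 0.5914 -0.15  ] yaw 0.0 0.064
salt ['top', 'side'] [ 0.5913 -0.1505] yaw 0.0 0.141
salt ['side'] [ 0.5924 -0.1526] yaw 0.0 0.051
green_jar ['top'] [ 0.5781 -0.0565] yaw 0.0 0.091
green_jar ['top', 'side'] missing
green_jar ['side'] missing
pepper ['top'] [0.4625 0.0546] yaw 0.0 0.043
pepper ['top', 'side'] [0.4624 0.0541] yaw 0.0 0.16
pepper ['side'] [0.4639 0.0509] yaw 0.0 0.089
coffee_cup ['top'] [ 0.4543 -0.1448] yaw 0.0 0.179
coffee_cup ['top', 'side'] missing
coffee_cup ['side'] missing
green_tray ['top'] [0.4997 0.3233] yaw -8.3 0.035
green_tray ['top', 'side'] [0.5   0.322] yaw -8.5 0.092
green_tray ['side'] [0.5011 0.3207] yaw -9.0 0.033
blue_tray ['top'] [ 0.4942 -0.3163] yaw 0.6 0.025
blue_tray ['top', 'side'] [ 0.4944 -0.3174] yaw 0.7 0.105
blue_tray ['side'] [ 0.4961 -0.319 ] yaw 0.9 0.061
```

Run:
```python
from h import *
n="butter_dish";g=[.45,-.0555]
I=ctrl.get_image("top");J=ctrl.get_image("side")
A=cv2.resize(I[190:315,165:375],None,fx=3.5,fy=3.5,interpolation=cv2.INTER_CUBIC)
ms={}
for c in("top","side"):
    ms[c]=getmask(c,n,proj(c,np.array([[g[0],g[1],.03]]))[0]); print(c,ms[c].sum() if ms[c] is not None else None)
q,f=fit(n,ms,[*g,-.8],True);print(q,np.degrees(q[2]),f)
for y in range(-90,90,15):
    print(y,round(sum(np.abs(sil(c,M[n],[q[0],q[1],np.radians(y)])-m).sum()/m.sum() for c,m in ms.items()),3),end="; ")
cv2.imwrite("pics/crop1.png",A[:,:,::-1])
B=cv2.resize(J[145:305,195:395],None,fx=3.5,fy=3.5,interpolation=cv2.INTER_CUBIC)
cv2.imwrite("pics/crop2.png",B[:,:,::-1])
```

```text
top 593.0
side 672.0
[ 0.4504 -0.0566 -0.8074] -46.25834095201924 0.23164684507867228
-90 0.766; -75 0.631; -60 0.417; -45 0.237; -30 0.476; -15 0.701; 0 0.785; 15 0.742; 30 0.632; 45 0.675; 60 0.71; 75 0.772;
```

View pics/crop1.png

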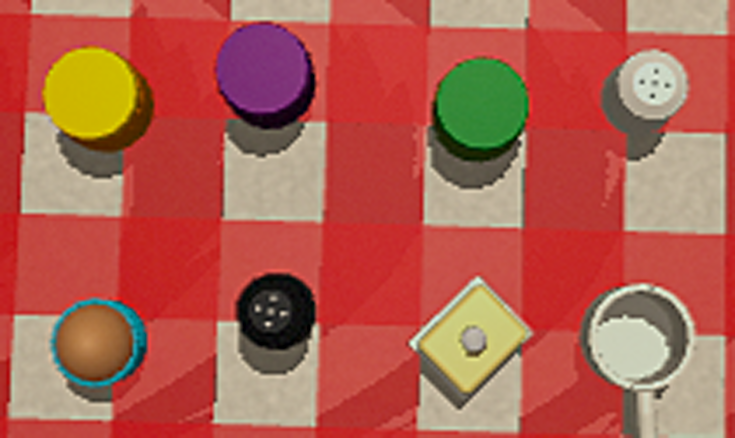

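The crop confirms the choice. Crop pixels: yellow-lidded honey (92,92), purple berry jam (264,70), green jar (480,105) left alone, white salt (652,85), egg cup (97,342), butter dish (472,340) with its long side running up-right (yaw about -46°), pepper (275,312) and coffee cup (638,338) left alone. The heights and sizes fit.

I'll turn the tool so its axes line up with the world (x_t=-x, y_t=+y, z_t=down), then head for the berry jar.

Call:
move_arm(
  plan=[
    [[0.6,0,0,0,0,0,-6.65],[0.6,0,0,0,0,0,-6.65],[0.6,-2.4,-3.2,0,0,0,0],[0.6,-2.4,-3.2,0,0,0,0],[0.6,-2.4,-3.2,0,0,0,0],[0.6,-2.4,-3.2,0,0,0,0],[0.6,-2.4,-3.2,0,0,0,0],[0.6,-2.4,-3.2,0,0,0,0]],
  ],
)

```text
time_s: 1.97
position: [0.3, 0.4633, 0.3029]
tcp_rot: [-0.0, 1.0, 0.0, 0.0]
wrist_force: [1.0, -0.1, -0.1]
grip_width: 0.801
grasp_force: 0.0
```

```bash
cat > go.py <<'E'
# usage: go.py x y z yawdeg(tool y dir): remaining shift in tool axes (cm), turn about tool z (deg)
import sys,numpy as np
from plant import ctrl
from scipy.spatial.transform import Rotation as R
o=ctrl.get_obs();r=R.from_quat(o["tcp_rot"]);t=np.array(list(map(float,sys.argv[1:4])))
m=r.as_matrix();yd=np.degrees(np.arctan2(m[1,1],m[0,1]))
w=(float(sys.argv[4])-yd+90)%180-90
np.set_printoptions(precision=2,suppress=True)
print("t",round(o["time_s"],2),"pos",(o["position"]*1000).round(1),"ydir",round(yd,2),"tilt z",m[:,2].round(3),"F",o["wrist_force"],"grip",round(o["grip_width"]*88,1),"gf",o["grasp_force"],"j7",o["joints"][6])
print("shift cm",r.inv().apply(t-o["position"])*100,"turn z",-w)
E
python3 go.py .593 .063 .2 90
```

```text
t 1.97 pos [300.  463.3 302.9] ydir 90.02 tilt z [ 0.  0. -1.] F [ 1.02 -0.14 -0.06] grip 70.5 gf 0.0 j7 0.4703254804914603
shift cm [-29.28 -40.05  10.27] turn z 0.019520363042289546
```

Call:
move_arm(
  plan=[
    [[0.6,-2.3,-3.1,0.6,0,0,0],[0.6,-2.3,-3.1,0.6,0,0,0],[0.6,-2.3,-3.1,0.6,0,0,0],[0.6,-2.3,-3.1,0.6,0,0,0],[0.6,-2.3,-3.1,0.6,0,0,0],[0.6,-2.3,-3.1,0.6,0,0,0],[0.6,-2.3,-3.1,0.6,0,0,0],[0.6,-2.3,-3.1,0.6,0,0,0]],
  ],
)

```text
time_s: 2.63
position: [0.4841, 0.2155, 0.2547]
tcp_rot: [-0.0, 1.0, 0.0, 0.0]
wrist_force: [0.3, 0.7, 0.5]
grip_width: 0.798
grasp_force: 0.0
```

Call:
move_arm(
  plan=[
    [[0.6,-2.3,-3.1,1.1,0,0,0],[0.6,-2.3,-3.1,1.1,0,0,0],[0.6,-2.3,-3.1,1.1,0,0,0],[0.6,-2.3,-3.1,1.1,0,0,0],[0.6,-1.68,-2.85,1.1,0,0,0],[0.6,0,0,0,0,0,0]],
  ],
)

```text
time_s: 3.13
position: [0.5941, 0.0564, 0.1981]
tcp_rot: [0.005, 1.0, -0.002, -0.0]
wrist_force: [-0.9, 0.0, 0.3]
grip_width: 0.797
grasp_force: 0.0
```

```bash
python3 go.py .593 .063 .101 90
```

```text
t 3.13 pos [594.1  56.4 198.1] ydir 89.48 tilt z [-0.   -0.01 -1.  ] F [-0.94  0.02  0.33] grip 70.2 gf 0.0 j7 1.4806282469572098
shift cm [0.11 0.7  9.7 ] turn z -0.5170936496228364
```

Call:
move_arm(
  plan=[
    [[0.6,0,0,0,0,0,0],[0.6,0,0,0,0,0,0]],
  ],
)

```text
time_s: 3.3
position: [0.5919, 0.0652, 0.1996]
tcp_rot: [-0.0, 1.0, 0.0, -0.0]
wrist_force: [0.0, 0.2, 0.2]
grip_width: 0.799
grasp_force: 0.0
```

```bash
python3 go.py .593 .063 .101 90
```

```text
t 3.3 pos [591.9  65.2 199.6] ydir 90.02 tilt z [-0.  0. -1.] F [0.01 0.18 0.25] grip 70.3 gf 0.0 j7 1.4769250939052747
shift cm [-0.12 -0.22  9.86] turn z 0.022489890592666484
```

Call:
move_arm(
  plan=[
    [[0.6,-0.1,-0.2,2.0,0,0,0],[0.6,0,0,2.5,0,0,0],[0.6,0,0,2.5,0,0,0],[0.6,0,0,1.5,0,0,0],[0.6,0,0,1.0,0,0,0],[0.6,0,0,0.36,0,0,0],[-1,0,0,0,0,0,0],[-1,0,0,0,0,0,0]],
  ],
)

```text
time_s: 3.97
position: [0.5935, 0.0633, 0.102]
tcp_rot: [-0.001, 1.0, 0.0, 0.001]
wrist_force: [-0.4, 0.1, -0.0]
grip_width: 0.689
grasp_force: 0.0
```

Call:
move_arm(
  plan=[
    [[-1,0,0,0,0,0,0],[-1,0,0,0,0,0,0],[-1,0,0,0,0,0,0],[-1,0,0,-0.5,0,0,0],[-1,0,0,-1.5,0,0,0]],
  ],
)

```text
time_s: 4.38
position: [0.5914, 0.0624, 0.1196]
tcp_rot: [-0.0, 1.0, -0.0, -0.002]
wrist_force: [-1.4, -0.2, -2.4]
grip_width: 0.606
grasp_force: 30.0
```

```bash
python3 go.py .5396 .3161 .21 90
```

```text
t 4.38 pos [591.4  62.4 119.6] ydir 90.02 tilt z [-0. -0. -1.] F [-1.45 -0.15 -2.41] grip 53.3 gf 29.998896215111017 j7 1.5075253906542911
shift cm [ 5.21 25.36 -9.04] turn z 0.023977896488119654
```

Call:
move_arm(
  plan=[
    [[-1,0,0,-2.5,0,0,0],[-1,0,0,-3,0,0,0],[-1,0.3,1,-2.5,0,0,0],[-1,0.5,2.5,-1,0,0,0],[-1,0.6,3,0,0,0,0],[-1,0.6,3,0,0,0,0],[-1,0.6,3,0,0,0,0],[-1,0.6,3,0,0,0,0]],
  ],
)

```text
time_s: 5.05
position: [0.5602, 0.2186, 0.2112]
tcp_rot: [0.0, 1.0, -0.0, -0.0]
wrist_force: [0.5, 0.7, -3.9]
grip_width: 0.605
grasp_force: 30.0
```

Call:
move_arm(
  plan=[
    [[-1,0.6,3,0,0,0,0],[-1,0.6,3,0,0,0,0],[-1,0.4,2,0,0,0,0],[-1,0.2,1.0,0,0,0,0],[-1,0.1,0.5,0,0,0,0],[-1,0,0,0,0,0,0],[-1,0,0,0,0,0,0]],
  ],
)

```text
time_s: 5.63
position: [0.5425, 0.3107, 0.211]
tcp_rot: [0.001, 1.0, -0.001, 0.0]
wrist_force: [0.5, -1.4, -2.4]
grip_width: 0.605
grasp_force: 30.0
```

```bash
python3 go.py .5396 .3161 .106 90
```

```text
t 5.63 pos [542.5 310.7 211. ] ydir 89.92 tilt z [ 0. -0. -1.] F [ 0.51 -1.4  -2.37] grip 53.3 gf 29.998785986099392 j7 1.0474830128288508
shift cm [ 0.29  0.55 10.5 ] turn z -0.08342367983615873
```

Call:
move_arm(
  plan=[
    [[-1,0.3,0.55,1,0,0,0],[-1,0,0,2.5,0,0,0],[-1,0,0,2.5,0,0,0],[-1,0,0,2.0,0,0,0],[-1,0,0,1.2,0,0,0],[-1,0,0,0.7,0,0,0],[-1,0,0,0.4,0,0,0],[-1,0,0,0,0,0,0]],
  ],
)

```text
time_s: 6.3
position: [0.5392, 0.3177, 0.1077]
tcp_rot: [0.0, 1.0, -0.0, -0.0]
wrist_force: [0.1, -0.0, -3.0]
grip_width: 0.606
grasp_force: 30.0
```

```bash
python3 go.py .5396 .3161 .106 90
python3 - <<'E'
from h import *
I=ctrl.get_image("side");cv2.imwrite("pics/s1.png",cv2.resize(I[200:400,60:300],None,fx=3,fy=3)[:,:,::-1])
E
```

```text
t 6.3 pos [539.2 317.7 107.7] ydir 89.98 tilt z [-0. -0. -1.] F [ 0.1  -0.04 -3.  ] grip 53.3 gf 29.998993780463934 j7 1.0599826034939472
shift cm [-0.04 -0.16  0.17] turn z -0.02157604336531449
```

View pics/s1.png

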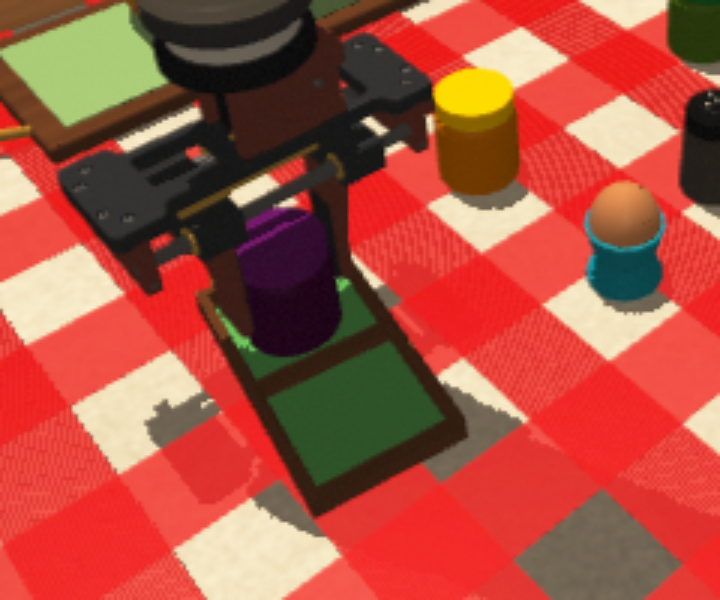

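The jar sits over the handle-end bay, about (290,290) in the crop, clear of the walls, with the fingers above the wall tops. I'll lower it the last 2 mm, release and rise.

Call:
move_arm(
  plan=[
    [[-1,0,-0.1,0.2,0,0,0],[-1,0,0,0,0,0,0],[0.5,0,0,0,0,0,0],[0.5,0,0,0,0,0,0],[0.5,0,0,0,0,0,0],[0.5,0,0,-1,0,0,0],[0.5,0,0,-3,0,0,0],[0.5,0,0,-3,0,0,0]],
  ],
)

```text
time_s: 7.02
position: [0.5383, 0.3167, 0.1765]
tcp_rot: [-0.0, 1.0, -0.001, -0.001]
wrist_force: [0.6, 0.6, 0.3]
grip_width: 0.749
grasp_force: 0.0
```

```bash
python3 go.py .4428 .150 .2 90
```

```text
t 7.02 pos [538.3 316.7 176.5] ydir 90.02 tilt z [-0. -0. -1.] F [0.64 0.56 0.25] grip 65.9 gf 0.0 j7 1.0457713507689532
shift cm [  9.56 -16.67  -2.3 ] turn z 0.018333317543849148
```

Call:
move_arm(
  plan=[
    [[0.5,1,-1.7,-1,0,0,0],[0.5,1.8,-3.1,0,0,0,0],[0.5,1.8,-3.1,0,0,0,0],[0.5,1.8,-3.1,0,0,0,0],[0.5,1.6,-2.7,0,0,0,0],[0.5,1,-1.7,0,0,0,0],[0.5,0.5,-1,0,0,0,0],[0.5,0.1,-0.3,0,0,0,0]],
  ],
)

```text
time_s: 7.68
position: [0.4426, 0.1486, 0.1868]
tcp_rot: [0.001, 1.0, 0.0, 0.0]
wrist_force: [0.5, 0.6, 0.8]
grip_width: 0.753
grasp_force: 0.0
```

Call:
move_arm(
  plan=[
    [[0.5,0,0,0,0,0,0],[0.5,0,0,0,0,0,0]],
  ],
)

```text
time_s: 7.85
position: [0.4441, 0.1514, 0.1866]
tcp_rot: [-0.001, 1.0, 0.001, 0.001]
wrist_force: [0.5, 0.1, -0.1]
grip_width: 0.749
grasp_force: 0.0
```

```bash
python3 go.py .4428 .150 .102 90
```

```text
t 7.85 pos [444.1 151.4 186.6] ydir 90.07 tilt z [ 0.  0. -1.] F [ 0.5   0.08 -0.13] grip 65.9 gf 0.0 j7 1.2048708572360034
shift cm [ 0.14 -0.15  8.46] turn z 0.06826058352362452
```

Call:
move_arm(
  plan=[
    [[0.5,0.1,-0.1,1.5,0,0,0],[0.5,0,0,2.5,0,0,0],[0.5,0,0,2.2,0,0,0],[0.5,0,0,1.3,0,0,0],[0.5,0,0,0.7,0,0,0],[0.5,0,0,0.25,0,0,0],[-1,0,0,0,0,0,0],[-1,0,0,0,0,0,0]],
  ],
)

```text
time_s: 8.52
position: [0.4427, 0.1496, 0.102]
tcp_rot: [-0.0, 1.0, 0.0, 0.0]
wrist_force: [0.2, 0.5, -0.1]
grip_width: 0.636
grasp_force: 0.0
```

Call:
move_arm(
  plan=[
    [[-1,0,0,0,0,0,0],[-1,0,0,0,0,0,0],[-1,0,0,0,0,0,0],[-1,0,0,-0.5,0,0,0],[-1,0,0,-1.5,0,0,0]],
  ],
)

```text
time_s: 8.93
position: [0.4409, 0.1486, 0.1209]
tcp_rot: [-0.0, 1.0, -0.001, -0.001]
wrist_force: [0.5, 1.0, -1.5]
grip_width: 0.525
grasp_force: 30.0
```

```bash
python3 go.py .4604 .3279 .21 90
```

```text
t 8.93 pos [440.9 148.6 120.9] ydir 90.02 tilt z [-0. -0. -1.] F [ 0.46  1.   -1.48] grip 46.2 gf 29.99967573210597 j7 1.2453097345751096
shift cm [-1.93 17.92 -8.95] turn z 0.02030629273635043
```

Call:
move_arm(
  plan=[
    [[-1,0,0,-2.5,0,0,0],[-1,0,0,-3,0,0,0],[-1,0,1,-2.4,0,0,0],[-1,-0.3,2.3,-1,0,0,0],[-1,-0.3,3,0,0,0,0],[-1,-0.3,3,0,0,0,0],[-1,-0.3,3,0,0,0,0],[-1,-0.3,2.5,0,0,0,0]],
  ],
)

```text
time_s: 9.6
position: [0.4565, 0.2991, 0.2111]
tcp_rot: [-0.001, 1.0, 0.0, 0.0]
wrist_force: [0.4, -0.5, -0.8]
grip_width: 0.53
grasp_force: 30.0
```

Call:
move_arm(
  plan=[
    [[-1,-0.2,1.6,0,0,0,0],[-1,-0.1,0.8,0,0,0,0],[-1,0,0.3,0,0,0,0],[-1,0,0,0,0,0,0],[-1,0,0,0,0,0,0]],
  ],
)

```text
time_s: 10.02
position: [0.4601, 0.3223, 0.2104]
tcp_rot: [0.001, 1.0, -0.001, -0.0]
wrist_force: [0.0, 0.5, -0.1]
grip_width: 0.528
grasp_force: 30.0
```

```bash
python3 go.py .4604 .3279 .106 90;  python3 - <<'E'
from h import *
I=ctrl.get_image("side");cv2.imwrite("pics/s2.png",cv2.resize(I[180:400,60:300],None,fx=2.7,fy=2.7)[:,:,::-1])
E
```

```text
t 10.02 pos [460.1 322.3 210.4] ydir 89.92 tilt z [-0. -0. -1.] F [ 0.04  0.52 -0.13] grip 46.5 gf 29.999677935848013 j7 0.9287425042096668
shift cm [-0.04  0.58 10.44] turn z -0.08216552348415007
```

View pics/s2.png

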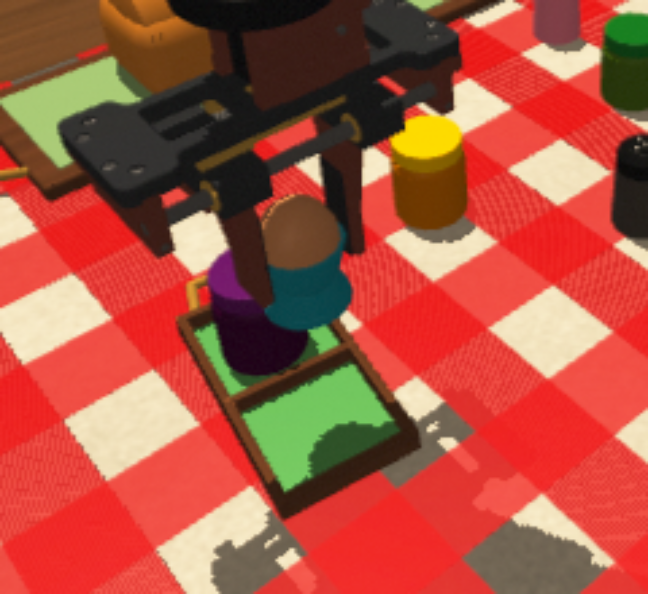

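The berry jar stands in its bay. The egg cup hangs upright in the fingers at about (305,260) in the crop, above the other bay. Lowering it now.

Call:
move_arm(
  plan=[
    [[-1,0,0.4,1,0,0,0],[-1,0,0,2.5,0,0,0],[-1,0,0,2.5,0,0,0],[-1,0,0,2.0,0,0,0],[-1,0,0,1.2,0,0,0],[-1,0,0,0.7,0,0,0],[-1,0,0,0.3,0,0,0],[-1,0,0,0,0,0,0]],
  ],
)

```text
time_s: 10.73
position: [0.4601, 0.3279, 0.1084]
tcp_rot: [0.0, 1.0, -0.0, -0.0]
wrist_force: [-0.3, -0.3, -0.7]
grip_width: 0.534
grasp_force: 30.0
```

```bash
python3 go.py .4604 .3279 .106 90;  python3 - <<'E'
from h import *
I=ctrl.get_image("side");cv2.imwrite("pics/s3.png",cv2.resize(I[220:400,90:270],None,fx=3.3,fy=3.3)[:,:,::-1])
E
```

```text
t 10.73 pos [460.1 327.9 108.4] ydir 90.0 tilt z [-0. -0. -1.] F [-0.3  -0.29 -0.65] grip 47.0 gf 29.99973055673763 j7 0.9510795840883042
shift cm [-0.03 -0.    0.24] turn z -0.0037050865574599356
```

View pics/s3.png

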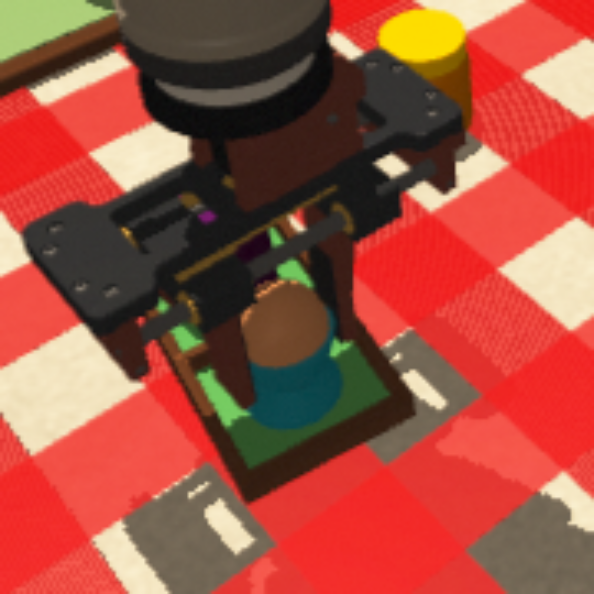

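Call:
move_arm(
  plan=[
    [[-1,0,0,0.15,0,0,0],[-1,0,0,0.15,0,0,0],[-1,0,0,0,0,0,0]],
  ],
)

```text
time_s: 11.03
position: [0.4605, 0.3285, 0.1064]
tcp_rot: [-0.0, 1.0, 0.001, 0.001]
wrist_force: [0.2, -0.2, 1.2]
grip_width: 0.524
grasp_force: 30.0
```

```bash
python3 go.py .4604 .3279 .106 90
```

```text
t 11.03 pos [460.5 328.5 106.4] ydir 90.02 tilt z [ 0.  0. -1.] F [ 0.22 -0.22  1.23] grip 46.1 gf 30.00010856136214 j7 0.9518650617989649
shift cm [ 0.01 -0.06  0.04] turn z 0.016674902989308293
```

Light contact with the floor. Releasing and rising.

Call:
move_arm(
  plan=[
    [[0.5,0,0,0,0,0,0],[0.5,0,0,0,0,0,0],[0.5,0,0,0,0,0,0],[0.5,0,0,-1,0,0,0],[0.5,0,0,-2.5,0,0,0],[0.5,0,0,-3,0,0,0],[0.5,-1,-1,-1,0,0,0],[0.5,-2,-2.5,0,0,0,0]],
  ],
)

```text
time_s: 11.7
position: [0.4897, 0.2976, 0.1842]
tcp_rot: [-0.004, 1.0, 0.003, 0.002]
wrist_force: [0.9, 0.3, -0.3]
grip_width: 0.751
grasp_force: 0.0
```

```bash
python3 go.py .578 .155 .19 90
```

```text
t 11.7 pos [489.7 297.6 184.2] ydir 90.43 tilt z [ 0.    0.01 -1.  ] F [ 0.95  0.26 -0.25] grip 66.1 gf 0.0 j7 1.0193728322147424
shift cm [ -8.73 -14.32  -0.64] turn z 0.428544608606515
```

Call:
move_arm(
  plan=[
    [[0.6,-2,-3,0,0,0,0],[0.6,-2,-3,0,0,0,0],[0.6,-2,-3,0,0,0,0],[0.6,-1.4,-2.3,0,0,0,0],[0.6,-0.8,-1.4,0,0,0,0],[0.6,-0.5,-0.8,0,0,0,0],[0.6,-0.1,-0.3,0,0,0,0],[0.6,0,0,0,0,0,0]],
  ],
)

```text
time_s: 12.37
position: [0.578, 0.1547, 0.1806]
tcp_rot: [0.0, 1.0, 0.0, -0.0]
wrist_force: [0.1, 0.0, -0.9]
grip_width: 0.798
grasp_force: 0.0
```

Call:
move_arm(
  plan=[
    [[0.6,0,0,0,0,0,0]],
  ],
)

```text
time_s: 12.45
position: [0.5774, 0.1564, 0.1805]
tcp_rot: [-0.001, 1.0, 0.0, -0.0]
wrist_force: [-0.1, 0.6, 0.5]
grip_width: 0.801
grasp_force: 0.0
```

```bash
python3 go.py .578 .155 .101 90;  python3 - <<'E'
from h import *
I=ctrl.get_image("side");cv2.imwrite("pics/s4.png",cv2.resize(I[150:400,60:410],None,fx=2.2,fy=2.2)[:,:,::-1])
E
```

```text
t 12.45 pos [577.4 156.4 180.5] ydir 90.11 tilt z [-0.  0. -1.] F [-0.14  0.57  0.51] grip 70.5 gf 0.0 j7 1.3138411071754486
shift cm [-0.06 -0.14  7.95] turn z 0.10621699386379646
```

View pics/s4.png

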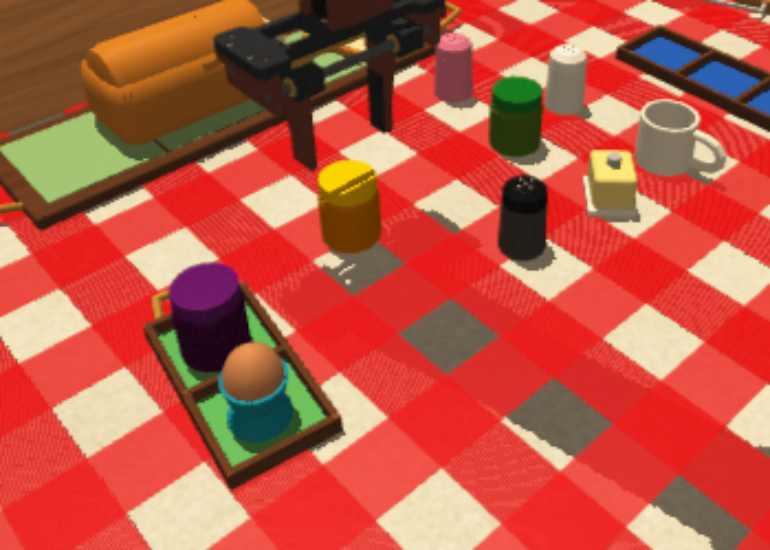

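The crop shows the berry jar (208,315) and egg cup (255,395) upright in the two green bays, with the gripper over the honey jar (350,205). Grasping the honey next.

Call:
move_arm(
  plan=[
    [[0.6,0,-0.1,1.5,0,0,0],[0.6,0,0,2.5,0,0,0],[0.6,0,0,2.0,0,0,0],[0.6,0,0,1.2,0,0,0],[0.6,0,0,0.5,0,0,0],[0.6,0,0,0.2,0,0,0],[-1,0,0,0,0,0,0],[-1,0,0,0,0,0,0]],
  ],
)

```text
time_s: 13.17
position: [0.5786, 0.1545, 0.1025]
tcp_rot: [-0.0, 1.0, 0.0, 0.001]
wrist_force: [-0.4, -0.5, 0.5]
grip_width: 0.688
grasp_force: 0.0
```

Call:
move_arm(
  plan=[
    [[-1,0,0,0,0,0,0],[-1,0,0,0,0,0,0],[-1,0,0,0,0,0,0],[-1,0,0,-0.5,0,0,0],[-1,0,0,-1.5,0,0,0],[-1,0,0,-3,0,0,0],[-1,0,0,-3,0,0,0],[-1,0,0,-2.5,0,0,0]],
  ],
)

```text
time_s: 13.83
position: [0.5777, 0.1536, 0.2081]
tcp_rot: [0.0, 1.0, -0.0, -0.0]
wrist_force: [0.9, -0.5, -2.1]
grip_width: 0.605
grasp_force: 30.0
```

```bash
python3 go.py .415 -.3186 .2 90
```

```text
t 13.83 pos [577.7 153.6 208.1] ydir 89.99 tilt z [-0. -0. -1.] F [ 0.88 -0.51 -2.05] grip 53.2 gf 29.999595370609313 j7 1.3091069484126756
shift cm [ 16.27 -47.23   0.84] turn z -0.009492412314187959
```

Call:
move_arm(
  plan=[
    [[-1,0.5,-1.5,0,0,0,0],[-1,1,-2.5,0,0,0,0],[-1,1,-3,0,0,0,0],[-1,1,-3,0,0,0,0],[-1,1,-3,0,0,0,0],[-1,1,-3,0,0,0,0],[-1,1,-3,0,0,0,0],[-1,1,-3,0,0,0,0]],
  ],
)

```text
time_s: 14.5
position: [0.501, -0.068, 0.2057]
tcp_rot: [0.0, 1.0, -0.0, -0.001]
wrist_force: [0.0, 0.0, -1.6]
grip_width: 0.602
grasp_force: 30.0
```

Call:
move_arm(
  plan=[
    [[-1,1,-3,0,0,0,0],[-1,1,-3,0,0,0,0],[-1,1,-3,0,0,0,0],[-1,1,-3,0,0,0,0],[-1,1,-3,0,0,0,0],[-1,1,-3,0,0,0,0],[-1,1,-3,0,0,0,0],[-1,0.6,-2,0,0,0,0]],
  ],
)

```text
time_s: 15.17
position: [0.4239, -0.299, 0.2058]
tcp_rot: [0.002, 1.0, -0.0, -0.001]
wrist_force: [0.6, -0.8, -1.9]
grip_width: 0.608
grasp_force: 30.0
```

Call:
move_arm(
  plan=[
    [[-1,0.3,-1.2,0,0,0,0],[-1,0.1,-0.6,0,0,0,0],[-1,0,0,0,0,0,0],[-1,0,0,0,0,0,0]],
  ],
)

```text
time_s: 15.5
position: [0.4228, -0.3133, 0.206]
tcp_rot: [-0.0, 1.0, 0.0, -0.001]
wrist_force: [0.9, 0.3, -1.9]
grip_width: 0.609
grasp_force: 30.0
```

```bash
python3 go.py .415 -.3186 .107 90
```

```text
t 15.5 pos [ 422.8 -313.3  206. ] ydir 90.01 tilt z [-0.  0. -1.] F [ 0.93  0.35 -1.89] grip 53.6 gf 29.999522203579545 j7 2.2493349098379167
shift cm [ 0.77 -0.54  9.9 ] turn z 0.013096740194313838
```

Call:
move_arm(
  plan=[
    [[-1,0.8,-0.4,0.5,0,0,0],[-1,0,0,2.5,0,0,0],[-1,0,0,2.5,0,0,0],[-1,0,0,2.0,0,0,0],[-1,0,0,1.2,0,0,0],[-1,0,0,0.6,0,0,0],[-1,0,0,0.4,0,0,0],[-1,0,0,0,0,0,0]],
  ],
)

```text
time_s: 16.17
position: [0.4152, -0.3177, 0.1094]
tcp_rot: [-0.0, 1.0, 0.0, -0.0]
wrist_force: [0.8, 0.5, -2.3]
grip_width: 0.605
grasp_force: 30.0
```

```bash
python3 go.py .415 -.3186 .106 90
python3 - <<'E'
from h import *
I=ctrl.get_image("top");cv2.imwrite("pics/t2.png",cv2.resize(I[180:370,290:510],None,fx=3,fy=3)[:,:,::-1])
E
```

```text
t 16.17 pos [ 415.2 -317.7  109.4] ydir 90.05 tilt z [-0.  0. -1.] F [ 0.76  0.48 -2.34] grip 53.3 gf 29.999632907565683 j7 2.3329563521883903
shift cm [ 0.02 -0.09  0.34] turn z 0.04921385592523109
```

View pics/t2.png

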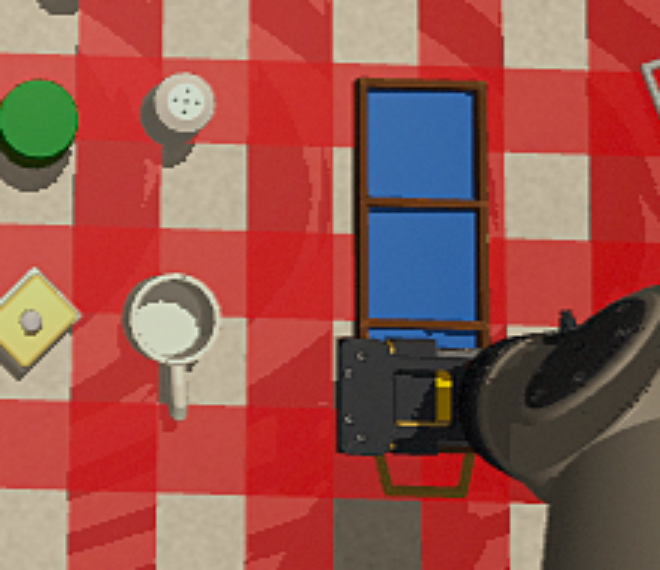

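The gripper, with the honey lid visible at (443,395) in the crop, is over the handle-end bay. The handle loop is below it at (428,475). Setting the honey down.

Call:
move_arm(
  plan=[
    [[-1,0,-0.05,0.2,0,0,0],[-1,0,0,0.15,0,0,0],[-1,0,0,0,0,0,0],[0.5,0,0,0,0,0,0],[0.5,0,0,0,0,0,0],[0.5,0,0,0,0,0,0],[0.5,0,0,-1,0,0,0],[0.5,0,0,-3,0,0,0]],
  ],
)

```text
time_s: 16.88
position: [0.4134, -0.3172, 0.1441]
tcp_rot: [-0.0, 1.0, 0.002, -0.003]
wrist_force: [0.9, -0.3, 0.5]
grip_width: 0.752
grasp_force: 0.0
```

Call:
move_arm(
  plan=[
    [[0.5,0,0,-3.5,0,0,0],[0.3,-0.2,1.5,-1,0,0,7],[0.3,0,0,0,0,0,7],[0.3,0,0,0,0,0,7],[0.3,0,0,0,0,0,7],[0.3,0,0,0,0,0,7],[0.3,0,0,0,0,0,7],[0.3,0,0,0,0,0,4]],
  ],
)

```text
time_s: 17.55
position: [0.4172, -0.3034, 0.1918]
tcp_rot: [0.393, 0.919, 0.0, 0.0]
wrist_force: [0.1, -0.1, -1.4]
grip_width: 0.648
grasp_force: 0.0
```

```bash
python3 go.py .4502 -.0564 .19 43.5
```

```text
t 17.55 pos [ 417.2 -303.4  191.8] ydir 43.66 tilt z [ 0.  0. -1.] F [ 0.09 -0.06 -1.38] grip 57.0 gf 0.0 j7 1.5553783246458197
shift cm [15.59 19.44  0.19] turn z 0.16321334843794943
```

Call:
move_arm(
  plan=[
    [[0.3,1.2,1.5,0,0,0,0],[0.3,2.4,3,0,0,0,0],[0.3,2.4,3,0,0,0,0],[0.3,2.4,3,0,0,0,0],[0.3,2.4,3,0,0,0,0],[0.3,2.2,2.7,0,0,0,0],[0.3,1.4,1.8,0,0,0,0],[0.3,0.8,1.0,0,0,0,0]],
  ],
)

```text
time_s: 18.22
position: [0.4486, -0.0587, 0.1917]
tcp_rot: [0.389, 0.921, 0.001, 0.0]
wrist_force: [0.7, -0.8, -0.3]
grip_width: 0.651
grasp_force: 0.0
```

Call:
move_arm(
  plan=[
    [[0.3,0.3,0.4,0,0,0,0],[0.3,0,0,0,0,0,0],[0.3,0,0,0,0,0,0]],
  ],
)

```text
time_s: 18.47
position: [0.4489, -0.0579, 0.1914]
tcp_rot: [0.391, 0.92, 0.0, 0.0]
wrist_force: [-1.4, -1.4, -1.1]
grip_width: 0.647
grasp_force: 0.0
```

```bash
python3 go.py .4502 -.0564 .095 43.7;  python3 - <<'E'
from h import *
I=ctrl.get_image("side");cv2.imwrite("pics/s5.png",cv2.resize(I[130:290,220:460],None,fx=3,fy=3)[:,:,::-1])
E
```

```text
t 18.47 pos [448.9 -57.9 191.4] ydir 43.99 tilt z [ 0. -0. -1.] F [-1.45 -1.44 -1.14] grip 57.0 gf 0.0 j7 0.9836729451602685
shift cm [0.02 0.19 9.64] turn z 0.29004544818511135
```

View pics/s5.png

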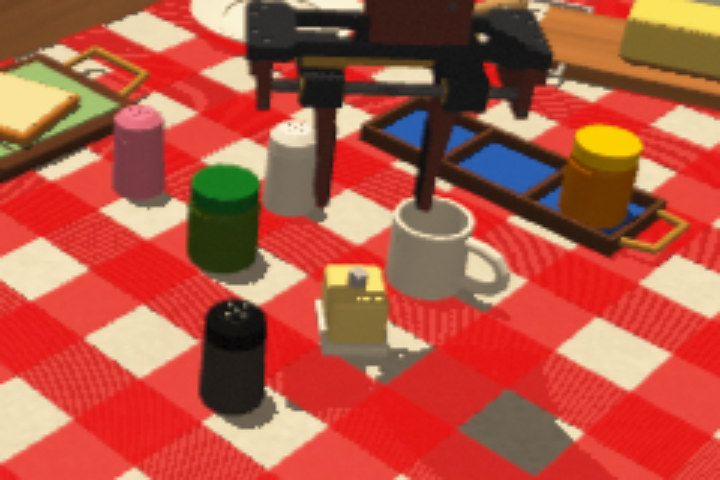

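The honey (600,175) is upright in the handle-end bay, and the gripper is above the butter dish (355,310) with its fingers across the short sides. Descending.

Call:
move_arm(
  plan=[
    [[0.3,0,0.2,1.5,0,0,0.2],[0.3,0,0,2.5,0,0,0],[0.3,0,0,2.5,0,0,0],[0.3,0,0,1.6,0,0,0],[0.3,0,0,1.0,0,0,0],[0.3,0,0,0.5,0,0,0],[-1,0,0,0,0,0,0],[-1,0,0,0,0,0,0]],
  ],
)

```text
time_s: 19.18
position: [0.4507, -0.0564, 0.0955]
tcp_rot: [0.393, 0.92, 0.0, 0.0]
wrist_force: [0.3, 0.9, 0.3]
grip_width: 0.541
grasp_force: 0.0
```

Call:
move_arm(
  plan=[
    [[-1,0,0,0,0,0,0],[-1,0,0,0,0,0,0],[-1,0,0,0,0,0,0],[-1,0,0,-0.5,0,0,0],[-1,0,0,-1.5,0,0,0],[-1,0,0,-3,0,0,0],[-1,0,0,-3,0,0,0],[-1,0,0,-2.5,0,0,0]],
  ],
)

```text
time_s: 19.85
position: [0.4501, -0.0559, 0.2018]
tcp_rot: [0.392, 0.92, -0.0, -0.0]
wrist_force: [1.1, 0.5, -1.6]
grip_width: 0.455
grasp_force: 29.8
```

```bash
python3 go.py .495 -.3175 .1 90.8
```

```text
t 19.85 pos [450.1 -55.9 201.8] ydir 43.8 tilt z [-0. -0. -1.] F [ 1.12  0.53 -1.63] grip 40.1 gf 29.76188600063324 j7 0.9688864156545094
shift cm [-21.99 -14.87  10.18] turn z -46.995559768115044
```

Call:
move_arm(
  plan=[
    [[-1,0,0,0,0,0,-6.5],[-1,0,0,0,0,0,-6.5],[-1,0,0,0,0,0,-6.5],[-1,0,0,0,0,0,-6.5],[-1,0,0,0,0,0,-6.5],[-1,0,0,0,0,0,-6.5],[-1,0,0,0,0,0,-5],[-1,0,0,0,0,0,-3]],
  ],
)

```text
time_s: 20.52
position: [0.45, -0.0557, 0.2004]
tcp_rot: [-0.009, 1.0, 0.0, -0.0]
wrist_force: [-0.9, -0.8, -1.9]
grip_width: 0.452
grasp_force: 29.8
```

Call:
move_arm(
  plan=[
    [[-1,-0.2,-1.5,0,0,0,0],[-1,-0.5,-3,0,0,0,0],[-1,-0.6,-3.2,0,0,0,0],[-1,-0.6,-3.2,0,0,0,0],[-1,-0.6,-3.2,0,0,0,0],[-1,-0.6,-3.2,0,0,0,0],[-1,-0.5,-3,0,0,0,0],[-1,-0.5,-2.5,0,0,0,0]],
  ],
)

```text
time_s: 21.18
position: [0.4943, -0.2854, 0.2004]
tcp_rot: [-0.007, 1.0, -0.0, -0.0]
wrist_force: [-0.2, 0.7, -2.3]
grip_width: 0.461
grasp_force: 29.8
```

Call:
move_arm(
  plan=[
    [[-1,-0.3,-1.8,0,0,0,0],[-1,-0.1,-1.0,0,0,0,0],[-1,0,-0.5,0,0,0,0],[-1,0,0,0,0,0,0],[-1,0,0,0,0,0,0]],
  ],
)

```text
time_s: 21.6
position: [0.499, -0.3148, 0.1999]
tcp_rot: [-0.008, 1.0, 0.001, -0.0]
wrist_force: [-0.3, 0.0, -1.2]
grip_width: 0.458
grasp_force: 29.8
```

```bash
python3 go.py .495 -.3175 .1 90.8
```

```text
t 21.6 pos [ 499.  -314.8  199.9] ydir 90.87 tilt z [-0.  0. -1.] F [-0.26  0.04 -1.24] grip 40.3 gf 29.762276709079742 j7 2.2569297751697
shift cm [ 0.39 -0.27  9.99] turn z 0.06705623506286429
```

Call:
move_arm(
  plan=[
    [[-1,0.4,-0.2,1,0,0,0],[-1,0,0,2.5,0,0,0],[-1,0,0,2.5,0,0,0],[-1,0,0,1.8,0,0,0],[-1,0,0,1.1,0,0,0],[-1,0,0,0.6,0,0,0],[-1,0,0,0.2,0,0,0],[-1,0,0,0,0,0,0]],
  ],
)

```text
time_s: 22.27
position: [0.4953, -0.318, 0.1031]
tcp_rot: [-0.007, 1.0, 0.0, 0.0]
wrist_force: [-0.2, 0.5, -1.9]
grip_width: 0.454
grasp_force: 29.8
```

```bash
python3 go.py .495 -.3175 .0995 90.8
```

```text
t 22.27 pos [ 495.3 -318.   103.1] ydir 90.83 tilt z [ 0.  0. -1.] F [-0.21  0.55 -1.91] grip 39.9 gf 29.76225882768631 j7 2.3214886057586512
shift cm [0.03 0.05 0.36] turn z 0.034373205940809726
```

Call:
move_arm(
  plan=[
    [[-1,0,0,0.2,0,0,0],[-1,0,0,0.15,0,0,0],[-1,0,0,0,0,0,0],[0.15,0,0,0,0,0,0],[0.15,0,0,0,0,0,0],[0.15,0,0,0,0,0,0],[0.15,0,0,-1,0,0,0],[0.15,0,0,-3,0,0,0]],
  ],
)

```text
time_s: 22.93
position: [0.4933, -0.3169, 0.1373]
tcp_rot: [-0.007, 1.0, 0.001, -0.003]
wrist_force: [0.1, 0.0, 0.6]
grip_width: 0.575
grasp_force: 0.0
```

Call:
move_arm(
  plan=[
    [[0.4,0,0,-3.5,0,0,0],[0.4,-0.5,1,-1.5,0,0,0.8],[0.4,-1.6,2.5,0,0,0,0],[0.4,-1.8,3,0,0,0,0],[0.4,-1.8,3,0,0,0,0],[0.4,-1.8,3,0,0,0,0],[0.4,-1.2,2,0,0,0,0],[0.4,-0.6,1.2,0,0,0,0]],
  ],
)

```text
time_s: 23.6
position: [0.59, -0.1573, 0.1903]
tcp_rot: [-0.002, 1.0, 0.001, 0.001]
wrist_force: [0.1, -0.3, 0.0]
grip_width: 0.695
grasp_force: 0.0
```

Call:
move_arm(
  plan=[
    [[0.4,-0.2,0.6,0,0,0,0],[0.4,0,0,0,0,0,0],[0.4,0,0,0,0,0,0]],
  ],
)

```text
time_s: 23.85
position: [0.5891, -0.1567, 0.1898]
tcp_rot: [0.001, 1.0, -0.0, -0.0]
wrist_force: [0.6, -0.2, 0.4]
grip_width: 0.702
grasp_force: 0.0
```

```bash
python3 go.py .592 -.151 .102 90;  python3 - <<'E'
from h import *
I=ctrl.get_image("side");cv2.imwrite("pics/s6.png",cv2.resize(I[130:290,220:460],None,fx=3,fy=3)[:,:,::-1])
E
```

```text
t 23.85 pos [ 589.1 -156.7  189.8] ydir 89.92 tilt z [-0. -0. -1.] F [ 0.58 -0.22  0.36] grip 61.8 gf 0.0 j7 1.942223302213044
shift cm [-0.29  0.58  8.78] turn z -0.07804489584098917
```

View pics/s6.png

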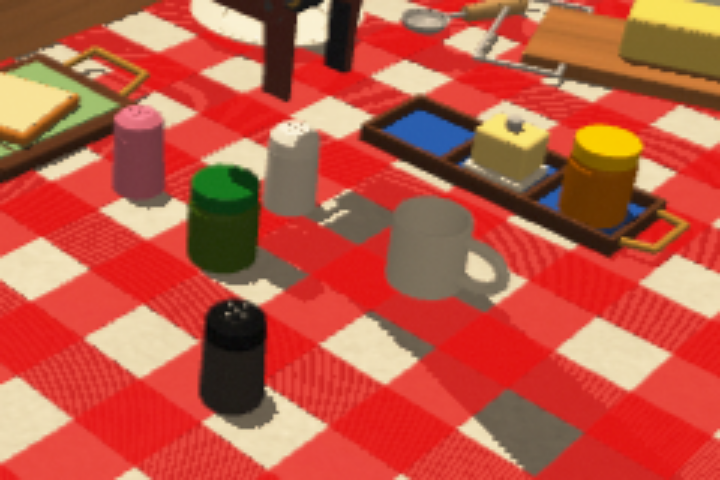

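The butter dish (512,150) is in the middle bay and the honey at the handle end. The white salt (292,170) is next, and the nearest neighbour is the green jar (223,220). Descending on the salt.

Call:
move_arm(
  plan=[
    [[0.4,-0.3,0.5,0.3,0,0,0],[0.4,0,0,2.0,0,0,0],[0.4,0,0,2.5,0,0,0],[0.4,0,0,2,0,0,0],[0.4,0,0,1.2,0,0,0],[0.4,0,0,0.5,0,0,0],[0.4,0,0,0.2,0,0,0],[-1,0,0,0,0,0,0]],
  ],
)

```text
time_s: 24.57
position: [0.5931, -0.1506, 0.1028]
tcp_rot: [0.0, 1.0, -0.0, 0.0]
wrist_force: [0.2, -0.1, 0.1]
grip_width: 0.659
grasp_force: 0.0
```

Call:
move_arm(
  plan=[
    [[-1,0,0,0,0,0,0],[-1,0,0,0,0,0,0],[-1,0,0,0,0,0,0],[-1,0,0,0,0,0,0],[-1,0,0,-0.5,0,0,0],[-1,0,0,-1.5,0,0,0],[-1,0,0,-3,0,0,0],[-1,0,0,-3,0,0,0]],
  ],
)

```text
time_s: 25.23
position: [0.5919, -0.1497, 0.1826]
tcp_rot: [-0.0, 1.0, 0.0, -0.002]
wrist_force: [0.6, 0.2, -1.5]
grip_width: 0.467
grasp_force: 30.0
```

```bash
python3 go.py .575 -.3164 .107 90
```

```text
t 25.23 pos [ 591.9 -149.7  182.6] ydir 90.02 tilt z [-0.  0. -1.] F [ 0.6   0.22 -1.46] grip 41.1 gf 29.95761853584554 j7 1.936467783850581
shift cm [  1.67 -16.67   7.56] turn z 0.02257122699238323
```

Call:
move_arm(
  plan=[
    [[-1,0.1,-1,-1,0,0,0],[-1,0.3,-2.5,0,0,0,0],[-1,0.3,-3,0,0,0,0],[-1,0.3,-3,0,0,0,0],[-1,0.3,-2.8,0,0,0,0],[-1,0.2,-2,0,0,0,0],[-1,0.1,-1.2,0,0,0,0],[-1,0,-0.7,0,0,0,0]],
  ],
)

```text
time_s: 25.9
position: [0.5758, -0.3144, 0.1922]
tcp_rot: [0.001, 1.0, -0.0, -0.0]
wrist_force: [0.8, 0.8, -1.0]
grip_width: 0.463
grasp_force: 30.0
```

Call:
move_arm(
  plan=[
    [[-1,0,-0.3,0,0,0,0],[-1,0,0,0,0,0,0],[-1,0,0,0,0,0,0]],
  ],
)

```text
time_s: 26.15
position: [0.5775, -0.3135, 0.1922]
tcp_rot: [-0.001, 1.0, 0.001, -0.0]
wrist_force: [0.0, 0.4, -1.7]
grip_width: 0.464
grasp_force: 30.0
```

```bash
python3 go.py .575 -.3164 .107 90
```

```text
t 26.15 pos [ 577.5 -313.5  192.2] ydir 90.12 tilt z [-0.  0. -1.] F [ 0.02  0.42 -1.7 ] grip 40.8 gf 29.957550744584296 j7 2.197457972697085
shift cm [ 0.25 -0.3   8.52] turn z 0.1201059316427262
```

Call:
move_arm(
  plan=[
    [[-1,0.2,-0.3,1,0,0,0],[-1,0,0,2.5,0,0,0],[-1,0,0,2.2,0,0,0],[-1,0,0,1.3,0,0,0],[-1,0,0,0.8,0,0,0],[-1,0,0,0.4,0,0,0],[-1,0,0,0,0,0,0]],
  ],
)

```text
time_s: 26.73
position: [0.5749, -0.3178, 0.1099]
tcp_rot: [-0.0, 1.0, 0.0, -0.0]
wrist_force: [0.7, 0.2, -1.1]
grip_width: 0.462
grasp_force: 30.0
```

```bash
python3 go.py .575 -.3164 .1065 90
```

```text
t 26.73 pos [ 574.9 -317.8  109.9] ydir 90.04 tilt z [-0.  0. -1.] F [ 0.73  0.25 -1.12] grip 40.6 gf 29.95773156057112 j7 2.238217040020189
shift cm [-0.01  0.14  0.34] turn z 0.03754647600308658
```

Call:
move_arm(
  plan=[
    [[-1,0,0.1,0.2,0,0,0],[-1,0,0,0.15,0,0,0],[-1,0,0,0,0,0,0],[0.3,0,0,0,0,0,0],[0.3,0,0,0,0,0,0],[0.3,0,0,0,0,0,0],[0.3,0,0,-1,0,0,0],[0.3,0,0,-3,0,0,0]],
  ],
)

```text
time_s: 27.4
position: [0.573, -0.3157, 0.1442]
tcp_rot: [-0.0, 1.0, 0.002, -0.003]
wrist_force: [0.5, 0.6, 0.2]
grip_width: 0.653
grasp_force: 0.0
```

Call:
move_arm(
  plan=[
    [[0.3,0,0,-3.5,0,0,0],[0.3,0,0,-4,0,0,0],[0.3,-2,0,-2,0,0,0],[0.3,-3,0,0,0,0,0],[0.3,-3,0,0,0,0,0],[0.3,-2,0,0,0,0,0],[0.3,-1,0,0,0,0,0],[0.3,0,0,0,0,0,0]],
  ],
)

```text
time_s: 28.07
position: [0.6873, -0.3158, 0.2424]
tcp_rot: [-0.001, 1.0, 0.0, 0.001]
wrist_force: [0.3, 0.3, 0.4]
grip_width: 0.652
grasp_force: 0.0
```

```bash
python3 go.py .575 -.3164 .1065 90
python3 - <<'E'
from h import *
for c in("top","side"): cv2.imwrite(f"pics/{c}9.png",ctrl.get_image(c)[:,:,::-1])
E
```

```text
t 28.07 pos [ 687.3 -315.8  242.4] ydir 90.16 tilt z [ 0.  0. -1.] F [0.29 0.27 0.43] grip 57.3 gf 0.0 j7 2.119233028295674
shift cm [11.25 -0.03 13.57] turn z 0.16353143867341657
```

View pics/side9.png

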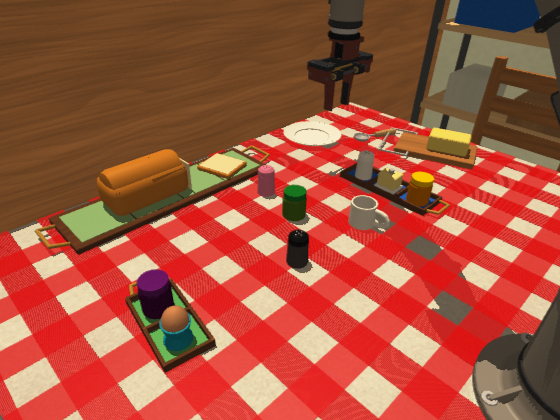

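View pics/top9.png

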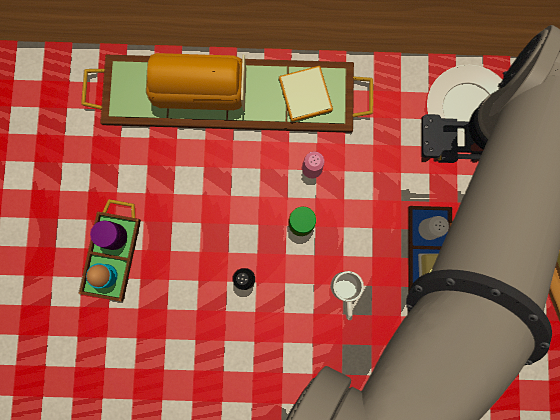

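All five things stand upright in their bays. In the side view: berry (153,293), egg cup (176,327), honey (421,188), butter (390,180), salt (366,165). The green jar, pepper, coffee cup and pink shaker are where they were, and the arm is clear. Handing in.

```bash
python3 -c "
from plant import ctrl
print(ctrl.hand_in())"
```

```text
the job is handed in; nothing more can be done
None
```

I made up both trays and handed the job in at about 28 s: all five things stood upright in their bays in the last pictures, and the green jar, pepper and coffee cup were not moved.

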